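# Draw the lock pin, park it in its side notch and slide the board carriage over

### The job

The blue board carriage of the assembly fixture is locked by a sliding pin with a red upright stem. Draw the pin straight back out of its bore until it meets the back wall, slide it sideways fully home into the yellow-floored notch, and only then slide the carriage by its black post all the way to its other end. The pin must be left sitting flat in the notch and the circuit board must stay on the carriage; do not disturb the things lying round the fixture.

Things in the scene. Friction and masses are not known exactly. Their poses are not given: they have to be found in the camera images.
- fixture: Fixed aluminium fixture; deck x -136..+96, y -73..+143, top z 12 (mm). Origin: underside, below the bore's mouth; x along the bore from pin to carriage (away from robot), y to the notch side, z up. The pin's shoe slides on the deck in a lane x -124..0, y -23..+23, between black curbs 6 mm high (the shank clears them); it ends at a back wall (inner face x -124, top z 26).
- lock_pin: Loose lock pin, 0.2 kg: flat dark shoe 44 x 40 x 9 mm with a slippery white sole, boss on it (20 wide, x -12..+22, top z 20), 10 mm shank along +x, axis z 14, tip at x +82, red upright stem 14 mm thick on the z axis up to z 54. Origin: centre of the shoe's underside. Starts near x -52, y 0 of the fixture, tip 30 mm into the bore, through the guide block into the carriage.
- pin_stem (a point): Point on the axis of the pin's red stem, 40 mm above the shoe's underside (14 mm below the stem's top).
- bore_mouth (a point): Centre of the 13 mm bore's mouth in the near face of the dark steel guide block (fixture x 0..14, y -30..30, top z 40 mm); 26 mm above the bench; axes as the fixture's.
- notch_home (a point): Where the pin's origin lies when fully home in the notch: fixture x -96, y +46, z 12 mm (deck). The yellow-floored notch opens off the lane's +y side beside the back wall: x -124..-68 (6 mm clearance either side of the shoe), closed at y 66 by an end stop with top at z 26; its front curb is 6 mm high, with a slanted lead-in.
- carriage (a joint): Slide of the blue carriage along the fixture's +y: 0 m = start, locked; 0.078 m = other end stop. Carriage 100 mm long in y, behind the guide block; its front wall (fixture x 16..36 mm, top z 38 mm) holds the bore and the post; a small circuit board lies behind it. Friction about 1.5 N.
- carriage_post (a point): On the axis of the carriage's upright black post (14 mm diameter, from z 38 to z 74 mm above the bench, this point at z 59 mm); at fixture x 26, y -30 mm when the carriage is at 0; moves with the carriage.
- board: Small green circuit board with wire tails, 75 x 48 x 14 mm, loose in a shallow nest on the carriage; rides along. Origin at the middle of its underside, wires included, 27 mm above the bench.
- note_pad: Yellow note pad 76 x 50 x 18 mm lying beside the fixture; leave alone. Origin: centre of underside.
- solder_can: Round tin 56 mm across, 28 mm high, beside the fixture; leave alone. Origin: centre of underside.
- small_pliers: Red-handled side cutters 75 x 147 x 12 mm lying beside the fixture; leave alone. Origin: centre of underside.
- green_cell: Green battery cell 14 x 51 x 14 mm lying by the fixture; leave alone. Origin: centre of underside.
Not all that is in view belongs to the job. What is shaped like the lock_pin but purple is not meant.

How it is judged:
By the outcome, as a careful person would: the job done as asked, in the order asked, and still so for the second after the job is handed in, with the robot touching nothing.
It also fails if it takes over 45 s, if anything falls off the work surface, if the arm or the gripper's body presses on something with over 40 N, if the wrist force passes 120 N, or if a joint passes its speed limit or range.

### The arm

A 7-joint arm with a two-finger parallel gripper is mounted at the origin on a cart in front of the work surface, level with it; the furniture and walls round the work are solid. World frame = base frame: x ahead of the robot, y to its left, z up, the work surface at z = 0. Lengths are in mm, angles in degrees, forces in N, time in s.
With the tool pointing down it reaches from about 350 to 900 mm from the base axis. Payload 8.1 kg.
Tool frame: the origin (TCP) lies on the centre line of the jaws, within the pads' length; the fingertips stand 8 mm ahead of it and the grasp point (between the pads) lies 11 mm behind it (arm.nose_length is the distance from the TCP to the fingertips, in mm); z points along the fingers, y is the line along which they close (so a half turn about z gives the same grasp; the last joint's range is limited). The gripper opens to 85 mm and grips with 20 to 120 N. Pads are 22 mm wide; open, the fingers measure 114 mm over their backs; the gripper's body (76 mm by 85 mm) begins 54 mm behind the grasp point. The pads swing forward as they close: fully open they stand 13 mm farther back than shut.
Start: joints at [58.465, 24.895, 1.432, 90.138, -0.665, 64.973, -4.303], TCP at [270.594, -563.4, 239.323] pointing down, gripper open.
Joint ranges: [-149.89, 149.89], [-25.12, 119.58], [-72.63, 75.52], [4.76, 147.25], [-75.54, 255.54], [6.69, 114.76], [-157.13, 157.13]. Speed limits (degrees/s): [127.2, 127.2, 172.46, 172.46, 180, 180, 180].

### API

Orientations are given as a 3x3 rotation matrix whose columns are the frame's x, y, z axes.
In Python, from rig import arm, eyes gives the robot as it stands.
- The arm moves only by the tool jog_arm, never from a script. Its argument "motion" is a list of rows, each a list of 6 numbers: the shift along the tool's x, y, z in mm, then the turn, a rotation vector about the tool's x, y, z in rad. In form: [[x, y, z, ax, ay, az], ...]. A call has 1 to 5 rows; each row is the pose to reach, as a shift and turn from the pose commanded when the call began, along the tool's axes at that moment; what a row does not reach only later rows make up. A row lasts 1/8 s, in which the tool goes at most 62.5 mm and 10.7 degrees, less where a joint would pass 70% of its speed; a pose out of reach is approached as far as the arm can. A call with a gripper value outside its range is refused whole. "gripper" is the closure, from -1 (fully open) to 1 (shut), set as the call begins (left out, the last holds). The fingers move at their own pace and stop on an object; the grip force is fixed at half the most. Time passes only in rows, so rows that repeat a pose let the fingers close. It gives the time, the measured TCP pose, the force, the opening and the grip force at its end, in the units of the state.
- arm.get_state(): the state, without advancing time (a new reading comes with each control period).
- eyes.grab_frame(name): name is "side" or "top"; returns a dict with "pixels" (480x640x3 uint8, blue, green, red), "depth" (480x640 float32, mm along the optical axis (not along the pixel's ray), 0 where there is no reading), "fx", "fy", "cx", "cy" (pixels), "k1" (the pictures are not rectified: a ray, as slopes to the right and down, at radius r is drawn at 1 + k1 r^2 times it, then the intrinsics apply), "origin" and "rotation" of the camera in the world. Camera axes: x right, y down, z forward; pixel columns grow to the right and rows downward; lengths in mm; the calibration is good to about 2 mm. A picture is of the moment at which its call begins.
- arm.finish_job(): hands the job in; it is judged then, once.
The state is a dict: "time": time; "qpos": joint angles; "joint_vel": joint speeds; "joint_efforts": joint torques, N m; "position": TCP position; "ee_rot": TCP orientation; "force": force on the tool from outside, world axes, zero at the start; "wrist_torque": the same for the moment, N m; "opening": opening from 0.0 (shut) to 1.0 (fully open); "finger_force": force on a finger pad.
Only numpy, scipy, OpenCV 4.12 (cv2) and the standard library are available. Lean on these libraries where they do the work, as an engineer would, in place of code of your own. Each camera call takes 0.05 s, during which the arm holds its last target. There are 200 camera calls.

## Working session

There is one attempt and no reset: what is moved stays moved. The work goes in short steps, Python scripts to look and compute and a tool call to move; the robot and the scene stay as the last step left them, time stands still between calls to the robot, and variables do not carry over. Pictures are saved under pics/ and viewed, at most 10 in all, crops included, and the job is handed in when it is done.

Besides the shell and the picture viewer there is one more tool, called after "Emit:" as name([rows], argument=value, ...), one row to a line, values as JSON. jog_arm: Moves the arm, as the interface text tells. Its arguments: {"type":"object","properties":{"motion":{"type":"array","items":{"type":"array","items":{"type":"number"}}},"gripper":{"type":"number"}},"required":["motion"]}

```bash
ls; mkdir -p pics; cat > h.py <<'E'
import numpy as np, cv2
from rig import arm, eyes
def ray(f,u,v):
    x=(u-f['cx'])/f['fx'];y=(v-f['cy'])/f['fy'];a,b=x,y
    for _ in range(20):
        s=1+f['k1']*(a*a+b*b);a,b=x/s,y/s
    return np.array(f['rotation'])@np.array([a,b,1.])
def onz(f,u,v,z):
    d=ray(f,u,v);o=np.array(f['origin']);return o+d*(z-o[2])/d[2]
def pd(f,u,v):
    return np.array(f['origin'])+ray(f,u,v)*f['depth'][int(v),int(u)]
E
python3 - <<'E'
from h import *
for n in('top','side'):
    f=eyes.grab_frame(n);cv2.imwrite(f'pics/{n}1.png',f['pixels']);np.save(n+'.npy',f,allow_pickle=True)
    print(n,f['origin'],np.round(f['rotation'],3).tolist(),f['fx'],f['k1'])
s=arm.get_state();print(s['time'],s['position'],np.round(s['ee_rot'],3).tolist(),s['opening'])
E
```

```text
pics
top [ 382.65142995   30.53014003 1039.77113992] [[0.017, -0.98, 0.199], [-1.0, -0.02, -0.013], [0.017, -0.198, -0.98]] 512.7790169558256 0.00586439148312487
side [475.99938732 838.44993339 433.00488478] [[-0.993, -0.031, 0.112], [-0.114, 0.424, -0.899], [-0.02, -0.905, -0.424]] 464.70705142377113 -0.06768449771029725
0.1 [ 270.34958836 -563.02240938  238.61219661] [[0.901, 0.433, -0.001], [0.433, -0.901, 0.001], [-0.0, -0.001, -1.0]] 1.0012915793088193
```

View pics/top1.png

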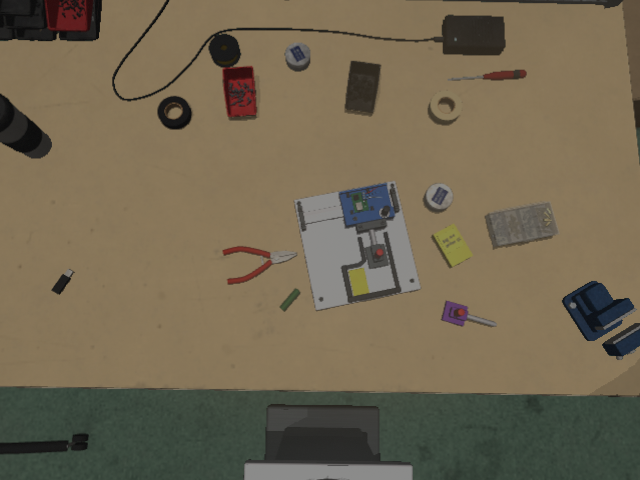

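View pics/side1.png

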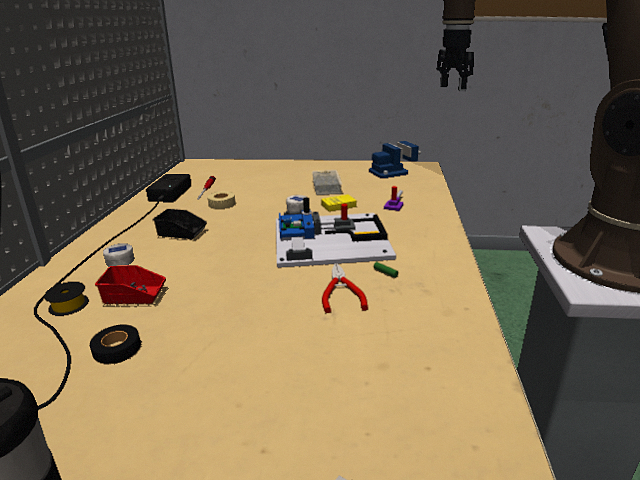

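The top view shows the white deck (295–420, 182–310) with the yellow notch at (358,282), the blue carriage at (367,205) and the black post at (385,212). There are two red-stemmed candidates. The one at (378,253) has a dark shoe and sits in the fixture lane. The one at (455,313) has a purple shoe and lies off the fixture, so it is the decoy. I'll confirm this with a crop and measure.

```bash
python3 - <<'E'
from h import *
f=np.load('top.npy',allow_pickle=True).item();im=f['pixels']
c=im[170:330,280:480];cv2.imwrite('pics/crop1.png',cv2.resize(c,None,fx=4,fy=3.75,interpolation=cv2.INTER_CUBIC)[:600,:800])
hsv=cv2.cvtColor(im,cv2.COLOR_BGR2HSV)
roi=np.zeros(im.shape[:2],np.uint8);roi[170:325,285:430]=255
def blobs(m,k=3):
    n,l,s,ce=cv2.connectedComponentsWithStats(m);o=np.argsort(-s[1:,4])[:k]+1
    return [(s[i].tolist(),ce[i].round(2).tolist()) for i in o]
w=cv2.inRange(hsv,(0,0,150),(180,45,255))&roi
w=cv2.morphologyEx(w,cv2.MORPH_OPEN,np.ones((3,3)))
cs,_=cv2.findContours(w,cv2.RETR_EXTERNAL,cv2.CHAIN_APPROX_NONE)
p=np.vstack([c for c in cs if cv2.contourArea(c)>200])[:,0]
P=np.array([onz(f,u,v,12)[:2] for u,v in p],np.float32)
r=cv2.minAreaRect(P);print('deck',r,cv2.boxPoints(r).round(1).tolist())
red=(cv2.inRange(hsv,(0,130,90),(8,255,255))|cv2.inRange(hsv,(172,130,90),(180,255,255)))&roi
print('red');[print(b,onz(f,*b[1],54).round(1),pd(f,*b[1]).round(1)) for b in blobs(red)]
ye=cv2.inRange(hsv,(22,120,100),(35,255,255))&roi
print('yel');[print(b,onz(f,*b[1],12).round(1)) for b in blobs(ye,2)]
print(onz(f,385,212,74),pd(f,385,212))
for u,v in((378,253),(367,205),(330,260)):print(im[v,u],hsv[v,u],pd(f,u,v))
E
```

```text
Traceback (most recent call last):
ValueError: need at least one array to concatenate
```

View pics/crop1.png

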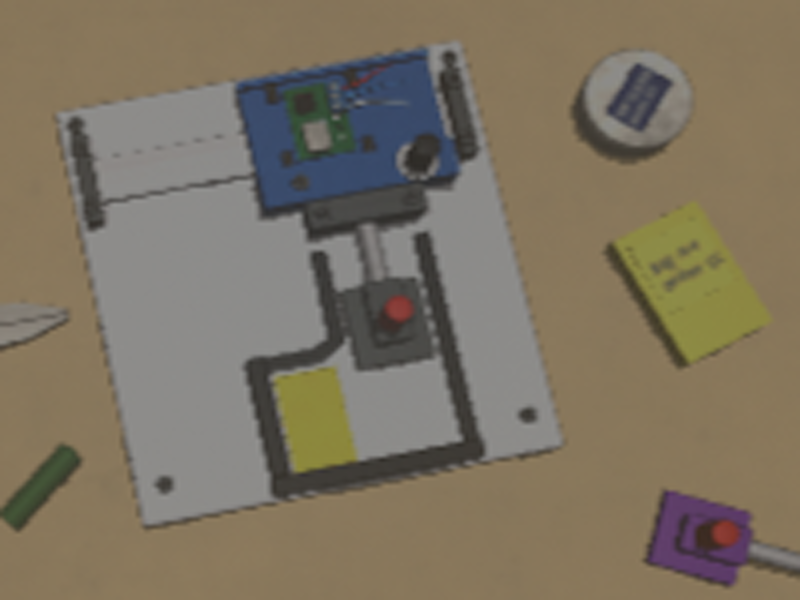

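The crop confirms it: the grey-shoed pin (stem top near crop (398,308)) has its shank in the guide block, while the purple one at (715,535) lies loose. The deck's white is dim, so I'll lower the threshold.

```bash
cat > m.py <<'E'
from h import *
def measure(f,save=None):
    im=f['pixels'];hsv=cv2.cvtColor(im,cv2.COLOR_BGR2HSV);R={}
    roi=np.zeros(im.shape[:2],np.uint8);roi[170:325,285:428]=255
    def blob(m,z):
        n,l,s,ce=cv2.connectedComponentsWithStats(m)
        if n<2:return None
        i=1+np.argmax(s[1:,4]);u,v=ce[i];return s[i].tolist(),ce[i].round(1).tolist(),onz(f,u,v,z).round(1).tolist(),pd(f,u,v).round(1).tolist()
    notb=roi.copy()
    tan=cv2.inRange(hsv,(8,60,60),(21,255,255))
    fg=cv2.morphologyEx(~tan&roi,cv2.MORPH_OPEN,np.ones((5,5)))
    cs,_=cv2.findContours(fg,cv2.RETR_EXTERNAL,cv2.CHAIN_APPROX_NONE)
    c=max(cs,key=cv2.contourArea)[:,0]
    P=np.array([onz(f,u,v,12)[:2] for u,v in c],np.float32)
    R['deck']=cv2.minAreaRect(P);R['box']=cv2.boxPoints(R['deck']).round(1).tolist()
    red=(cv2.inRange(hsv,(0,130,90),(8,255,255))|cv2.inRange(hsv,(172,130,90),(180,255,255)))&roi
    red[:225]=0
    R['red']=blob(red,54)
    R['yel']=blob(cv2.inRange(hsv,(22,100,80),(35,255,255))&roi,12)
    R['blue']=blob(cv2.inRange(hsv,(95,110,50),(125,255,255))&roi,26)
    return R
E
python3 - <<'E'
from m import *
f=np.load('top.npy',allow_pickle=True).item()
for k,v in measure(f).items():print(k,v)
im=f['pixels'];hsv=cv2.cvtColor(im,cv2.COLOR_BGR2HSV)
print(hsv[240,320],hsv[255,360-30],hsv[350,350])
for u,v in((386,208),(385,210),(385,212),(384,214)):print(u,v,hsv[v,u],onz(f,u,v,74).round(1),pd(f,u,v).round(1))
# deck side edges: sub-pixel corner look at four corners from depth/gray
g=cv2.cvtColor(im,cv2.COLOR_BGR2GRAY)
E
```

```text
deck ((573.53125, -48.71470642089844), (232.71490478515625, 216.6968994140625), 12.472203254699707)
box [[436.5, 31.899999618530273], [483.29998779296875, -179.60000610351562], [710.5, -129.39999389648438], [663.7000122070312, 82.19999694824219]]
red ([376, 249, 7, 7, 33], [379.3, 251.8], [549.7, -90.9, 54.0], [547.7, -89.4, 65.9])
yel ([349, 268, 20, 28, 398], [358.5, 281.5], [495.5, -53.9, 12.0], [495.3, -53.7, 14.1])
blue ([341, 186, 53, 39, 779], [366.9, 206.6], [647.6, -69.4, 26.0], [645.6, -68.6, 33.8])
[ 20   5 141] [ 20   5 141] [ 19  87 138]
386 208 [15 26 58] [ 633.1 -101.9   74. ] [ 632.8 -101.8   75.1]
385 210 [20 25 61] [629.  -99.9  74. ] [628.9 -99.9  74.3]
385 212 [17 38 47] [625.  -99.9  74. ] [625.1 -99.9  73.9]
384 214 [20 33 47] [621. -98.  74.] [ 625.6 -100.5   55.2]
```

Deck fit is 232.7 × 216.7 mm against 232 × 216 given. Fixture yaw is 12.47° with its origin near (600.6, −78.6). The predicted pin (549.9, −89.8) and post (632.5, −102.3) both match the measured ones within about 1 mm. Next is computing the move.

```bash
cat >> h.py <<'E'
from scipy.spatial.transform import Rotation as Ro
YAW=np.radians(12.47);O=np.array([600.6,-78.6]);X=np.array([np.cos(YAW),np.sin(YAW)]);Y=np.array([-X[1],X[0]])
RT=np.array([[X[0],-Y[0],0],[X[1],-Y[1],0],[0,0,-1.]])
def fx(p):d=np.array(p[:2])-O;return np.array([d@X,d@Y])
def to(x,y,z):
    s=arm.get_state();R=np.array(s['ee_rot']);t=np.r_[O+x*X+y*Y,z]
    print('shift',(R.T@(t-s['position'])).round(1),'turn',Ro.from_matrix(R.T@RT).as_rotvec().round(4))
def st():
    s=arm.get_state();f=np.array(s['force']);print('t',s['time'],'fix',fx(s['position']).round(2),'z',round(s['position'][2],2),'F',fx(f[:2]+O).round(2),f[2].round(2),'open',s['opening'],'ff',s['finger_force'],'rot',Ro.from_matrix(np.array(s['ee_rot']).T@RT).as_rotvec().round(4))
E
python3 -c "
from h import *
st();to(-52,-0.5,239)"
```

```text
t 0.1 fix [-427.06 -401.68] z 238.61 F [ 0.6 -0.1] -0.29 open 1.0012915793088193 ff 0.0 rot [-0.0014  0.0003  0.23  ]
shift [ 456.7 -305.1   -0. ] turn [-0.0014  0.0003  0.23  ]
```

Emit:
jog_arm([
  [45,-30,0,0,0,0.046],
  [90,-60,0,0,0,0.092],
  [135,-90,0,0,0,0.138],
  [180,-120,0,0,0,0.184],
  [225,-150,0,0,0,0.23],
], gripper=-1)

```text
time: 0.72
position: [409.0, -329.1, 239.1]
ee_rot: [[0.977, 0.214, -0.0], [0.214, -0.977, 0.0], [-0.0, -0.0, -1.0]]
force: [1.0, -1.3, -0.0]
opening: 1.002
finger_force: 0.0
```

```bash
python3 -c "
from h import *
st();to(-52,-0.5,100)"
```

```text
t 0.725 fix [-241.16 -203.22] z 239.14 F [ 0.7  -1.52] -0.0 open 1.0018037389013799 ff 0.0 rot [-0.0002  0.0002 -0.0015]
shift [ 188.9 -203.   139.1] turn [-0.0002  0.0002 -0.0015]
```

Emit:
jog_arm([
  [36,-38,0,0,0,0],
  [74,-80,0,0,0,0],
  [112,-122,0,0,0,0],
  [150,-163,10,0,0,0],
  [180,-194,30,0,0,0],
])

```text
time: 1.35
position: [543.7, -100.0, 209.5]
ee_rot: [[0.976, 0.218, 0.002], [0.218, -0.976, 0.0], [0.002, 0.0, -1.0]]
force: [-0.1, -0.7, -0.2]
opening: 0.997
finger_force: 0.0
```

```bash
python3 -c "
from h import *
st();to(-52,-0.5,100)"
```

```text
t 1.35 fix [-60.2   -8.59] z 209.46 F [-0.27 -0.66] -0.21 open 0.9973874769250195 ff 0.0 rot [ 0.0001 -0.0017  0.0017]
shift [  8.   -8.1 109.5] turn [ 0.0001 -0.0017  0.0017]
```

Emit:
jog_arm([
  [8,-8,30,0,0,0],
  [8,-8,70,0,0,0],
  [8,-8,105,0,0,0],
  [8,-8,105,0,0,0],
  [8,-8,105,0,0,0],
])

```text
time: 1.98
position: [549.0, -93.0, 105.3]
ee_rot: [[0.976, 0.216, 0.001], [0.216, -0.976, -0.0], [0.001, 0.0, -1.0]]
force: [0.5, -0.6, -0.2]
opening: 0.998
finger_force: 0.0
```

```bash
python3 -c "
from h import *
f=eyes.grab_frame('side');cv2.imwrite('pics/side2.png',cv2.resize(f['pixels'][120:300,250:450],None,fx=3,fy=3))
st();to(-52,-0.5,46)"
```

```text
t 2.025 fix [-53.12  -3.09] z 105.81 F [0.62 0.37] -0.36 open 1.0005097903335645 ff 0.0 rot [ 0.0007 -0.002  -0.0001]
shift [ 1.  -2.6 59.8] turn [ 0.0007 -0.002  -0.0001]
```

View pics/side2.png

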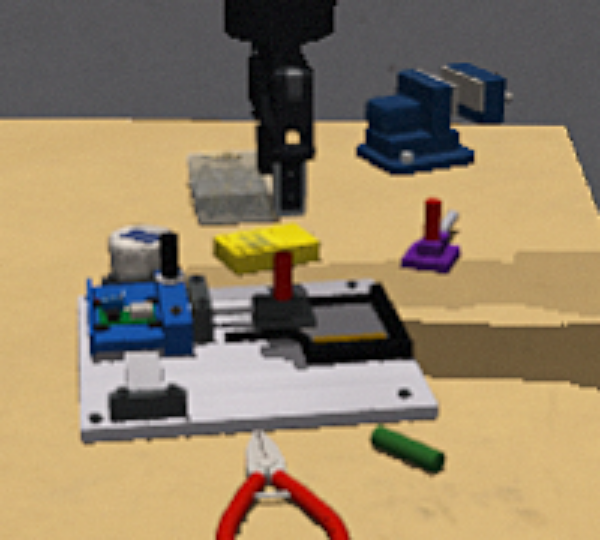

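The side crop shows the gripper straight above the red stem at (283,275), in line with it, with nothing between. I'm descending.

Emit:
jog_arm([
  [1,-2.5,20,0,0,0],
  [1,-2.5,45,0,0,0],
  [1,-2.5,60,0,0,0],
  [1,-2.5,60,0,0,0],
  [1,-2.5,60,0,0,0],
])

```text
time: 2.65
position: [549.6, -90.4, 45.3]
ee_rot: [[0.976, 0.216, 0.001], [0.216, -0.976, -0.0], [0.001, 0.0, -1.0]]
force: [0.2, 0.7, -0.7]
opening: 0.999
finger_force: 0.0
```

```bash
python3 -c "
from h import *
st();to(-52,-0.5,46)"
```

```text
t 2.65 fix [-52.35  -0.48] z 45.3 F [0.37 0.61] -0.69 open 0.9985135421015165 ff 0.0 rot [ 0.0005 -0.0014 -0.    ]
shift [ 0.4  0.  -0.7] turn [ 0.0005 -0.0014 -0.    ]
```

Emit:
jog_arm([
  [0,0,0,0,0,0],
  [0,0,0,0,0,0],
  [0,0,0,0,0,0],
  [0,0,0,0,0,0],
  [0,0,0,0,0,0],
], gripper=1)

```text
time: 3.28
position: [549.0, -90.4, 44.5]
ee_rot: [[0.976, 0.216, 0.0], [0.216, -0.976, -0.0], [0.0, 0.0, -1.0]]
force: [-1.6, -0.7, 2.8]
opening: 0.145
finger_force: 58.4
```

```bash
python3 -c "
from h import *
st()"
```

```text
t 3.275 fix [-52.95  -0.33] z 44.51 F [-1.67 -0.35] 2.83 open 0.14478045935325867 ff 58.400065898895264 rot [ 0.0002 -0.0002 -0.    ]
```

Gripped (14 mm opening ≈ 12.3 mm reading) with negligible side force. I'm drawing the pin straight back.

Emit:
jog_arm([
  [-5,0,0,0,0,0],
  [-14,0,0,0,0,0],
  [-24,0,0,0,0,0],
  [-34,0,0,0,0,0],
  [-42,0,0,0,0,0],
])

```text
time: 3.9
position: [507.2, -99.6, 44.5]
ee_rot: [[0.976, 0.216, 0.0], [0.216, -0.976, -0.0], [0.0, 0.0, -1.0]]
force: [2.1, 0.7, 3.3]
opening: 0.143
finger_force: 58.8
```

```bash
python3 -c "
from h import *
st()"
```

```text
t 3.9 fix [-95.72  -0.35] z 44.47 F [2.2  0.25] 3.34 open 0.1426545998376882 ff 58.795711398124695 rot [ 0.0002 -0.0003 -0.0001]
```

Emit:
jog_arm([
  [-2,0,0,0,0,0],
  [-4,0,0,0,0,0],
  [-5,0,0,0,0,0],
  [-6,0,0,0,0,0],
  [-6,0,0,0,0,0],
])

```text
time: 4.53
position: [502.4, -100.6, 44.5]
ee_rot: [[0.976, 0.216, 0.001], [0.216, -0.976, -0.0], [0.001, 0.0, -1.0]]
force: [1.7, -0.3, 5.7]
opening: 0.141
finger_force: 59.2
```

```bash
python3 -c "
from h import *
st()"
```

```text
t 4.525 fix [-100.61   -0.26] z 44.45 F [ 1.56 -0.63] 5.71 open 0.14067554185048087 ff 59.16739761829376 rot [ 0.0002 -0.0007  0.0002]
```

Emit:
jog_arm([
  [-1,0,0,0,0,0],
  [-2,0,0,0,0,0],
  [-2.5,0,0,0,0,0],
  [-2.5,0,0,0,0,0],
])

```text
time: 5.03
position: [501.5, -100.7, 44.7]
ee_rot: [[0.976, 0.217, 0.004], [0.217, -0.976, 0.0], [0.004, 0.0, -1.0]]
force: [7.0, 1.5, 1.4]
opening: 0.145
finger_force: 58.9
```

```bash
python3 -c "
from h import *
st()"
```

```text
t 5.025 fix [-101.5    -0.22] z 44.67 F [ 7.19 -0.1 ] 1.4 open 0.1446231222312206 ff 58.912328481674194 rot [ 0.0005 -0.0035  0.0007]
```

It touched the back wall (7 N at about −101.5). I'll ease off a few mm and slide sideways (tool −y).

Emit:
jog_arm([
  [3,0,0,0,0,0],
  [5,-5,0,0,0,0],
  [6,-14,0,0,0,0],
  [6,-24,0,0,0,0],
  [6,-34,0,0,0,0],
])

```text
time: 5.65
position: [497.7, -67.9, 44.4]
ee_rot: [[0.977, 0.215, -0.001], [0.215, -0.977, -0.002], [-0.001, 0.001, -1.0]]
force: [0.7, -4.2, 8.0]
opening: 0.139
finger_force: 59.5
```

```bash
python3 -c "
from h import *
st()"
```

```text
t 5.65 fix [-98.14  32.66] z 44.44 F [-0.24 -4.22] 7.97 open 0.13946293147388536 ff 59.4607812166214 rot [ 0.0014  0.0009 -0.0012]
```

Emit:
jog_arm([
  [0.5,-5,0,0,0,0],
  [1,-9,0,0,0,0],
  [1,-12,0,0,0,0],
  [1,-14,0,0,0,0],
  [1,-14,0,0,0,0],
])

```text
time: 6.28
position: [496.0, -55.5, 44.5]
ee_rot: [[0.977, 0.214, -0.0], [0.214, -0.977, -0.003], [-0.001, 0.003, -1.0]]
force: [1.5, -8.9, 8.2]
opening: 0.141
finger_force: 59.4
```

```bash
python3 -c "
from h import *
st()"
```

```text
t 6.275 fix [-97.15  45.11] z 44.53 F [-0.41 -8.98] 8.19 open 0.1414512345401915 ff 59.42679762840271 rot [ 0.0028  0.0007 -0.0021]
```

Emit:
jog_arm([
  [0,-1,0,0,0,0],
  [0,-2,0,0,0,0],
  [0,-2,0,0,0,0],
])

```text
time: 6.65
position: [496.0, -55.3, 44.7]
ee_rot: [[0.977, 0.212, 0.001], [0.212, -0.977, -0.004], [-0.0, 0.005, -1.0]]
force: [3.4, -14.4, 7.9]
opening: 0.139
finger_force: 59.5
```

```bash
python3 -c "
from h import *
st()"
```

```text
t 6.65 fix [-97.13  45.33] z 44.66 F [  0.22 -14.82] 7.86 open 0.1391412654024741 ff 59.490530490875244 rot [ 0.0045  0.0003 -0.0036]
```

The pin is home against the end stop: the force rises with no further motion. I'll relax the command, then open.

Emit:
jog_arm([
  [0,2,0,0,0,0],
  [0,3.5,0,0,0,0],
  [0,3.5,0,0,0,0],
])

```text
time: 7.02
position: [496.1, -55.8, 44.4]
ee_rot: [[0.977, 0.215, -0.001], [0.215, -0.977, -0.002], [-0.001, 0.001, -1.0]]
force: [0.4, -4.8, 8.1]
opening: 0.144
finger_force: 59.7
```

Emit:
jog_arm([
  [0,0,0,0,0,0],
  [0,0,0,0,0,0],
  [0,0,0,0,0,0],
  [0,0,0,0,0,0],
  [0,0,-2,0,0,0],
], gripper=-1)

```text
time: 7.65
position: [496.2, -54.2, 46.2]
ee_rot: [[0.976, 0.216, -0.0], [0.216, -0.976, 0.0], [-0.0, -0.0, -1.0]]
force: [0.1, 0.7, -0.3]
opening: 0.996
finger_force: 0.0
```

Emit:
jog_arm([
  [0,0,-20,0,0,0],
  [0,0,-50,0,0,0],
  [0,0,-75,0,0,0],
  [0,0,-80,0,0,0],
])

```text
time: 8.15
position: [497.3, -54.3, 127.9]
ee_rot: [[0.976, 0.216, 0.003], [0.216, -0.976, -0.0], [0.003, 0.001, -1.0]]
force: [-0.0, -0.4, -0.5]
opening: 1.0
finger_force: 0.0
```

```bash
python3 -c "
from h import *
st();to(26,-30,125)
f=eyes.grab_frame('side');cv2.imwrite('pics/side3.png',cv2.resize(f['pixels'][170:280,265:405],None,fx=5,fy=5))
h=cv2.cvtColor(f['pixels'],cv2.COLOR_BGR2HSV);m=(cv2.inRange(h,(0,130,60),(8,255,255))|cv2.inRange(h,(172,130,60),(180,255,255)));m[:180]=0;m[262:]=0;m[:,:290]=0;m[:,385:]=0
v,u=np.nonzero(m);print(len(v),u.min(),u.max(),v.min(),v.max());
w=onz(f,u[v<v.min()+3].mean(),v.min(),66);print(fx(w))
w=onz(f,u.mean(),v.mean(),50);print(fx(w))"
```

```text
t 8.15 fix [-95.6   46.04] z 127.9 F [-0.12 -0.37] -0.5 open 1.000226237737801 ff 0.0 rot [ 0.0008 -0.0028 -0.    ]
shift [121.6  76.    3.3] turn [ 0.0008 -0.0028 -0.    ]
80 365 371 211 227
[-98.96089816  44.26075657]
[-97.9862501   49.77369851]
```

View pics/side3.png

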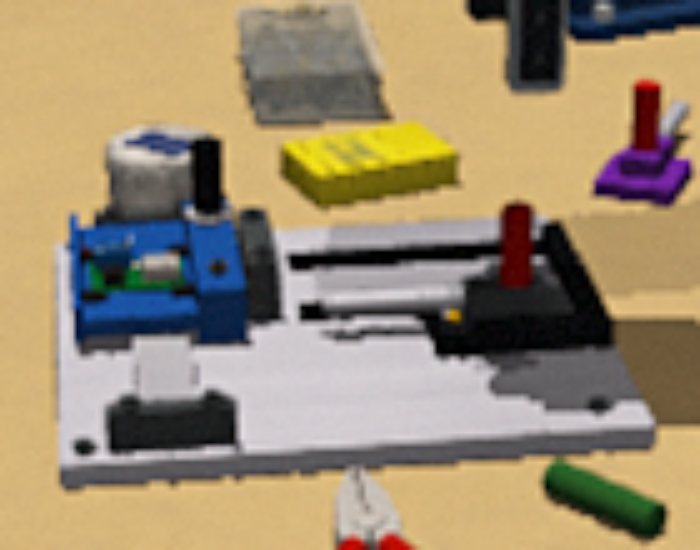

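The pin stem (515,245) sits in the corner of the notch against the end stop. The shoe is flat and the shank runs parallel to the lane, clear of the bore. Next is the post.

Emit:
jog_arm([
  [30,19,0,0,0,0],
  [65,41,0,0,0,0],
  [100,63,0,0,0,0],
  [121.5,76,0,0,0,0],
  [121.5,76,0,0,0,0],
])

```text
time: 8.82
position: [632.0, -102.9, 124.6]
ee_rot: [[0.977, 0.215, -0.001], [0.215, -0.977, -0.0], [-0.001, -0.0, -1.0]]
force: [-0.6, 0.9, -0.6]
opening: 1.002
finger_force: 0.0
```

```bash
python3 -c "
from h import *
st();to(26,-30,55)
f=eyes.grab_frame('side');cv2.imwrite('pics/side4.png',cv2.resize(f['pixels'][150:280,265:405],None,fx=4,fy=4))
print('pin?')"
```

```text
t 8.825 fix [ 25.43 -30.53] z 124.61 F [-0.43  1.02] -0.6 open 1.0024901094220622 ff 0.0 rot [-0.0001  0.0012 -0.0008]
shift [ 0.7 -0.5 69.6] turn [-0.0001  0.0012 -0.0008]
pin?
```

View pics/side4.png

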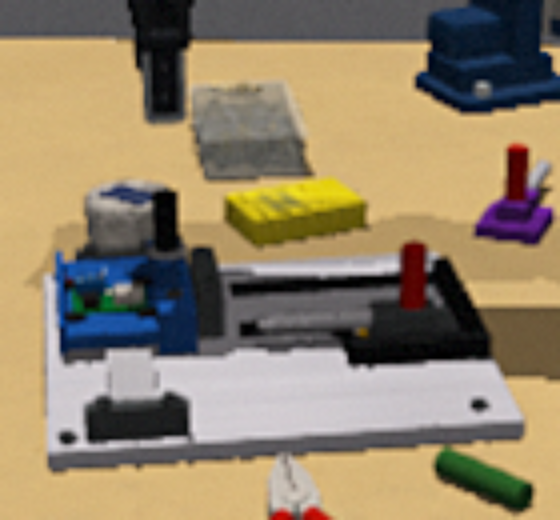

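The gripper is above the black post (165,220) and in line with it. The tin is 28 mm high, below the fingertips at z 47. I'm descending and gripping.

Emit:
jog_arm([
  [0.5,-0.5,20,0,0,0],
  [0.5,-0.5,45,0,0,0],
  [0.5,-0.5,65,0,0,0],
  [0.5,-0.5,68,0,0,0],
  [0.5,-0.5,68,0,0,0],
])

```text
time: 9.5
position: [631.4, -101.4, 58.6]
ee_rot: [[0.976, 0.216, -0.0], [0.216, -0.976, 0.0], [-0.0, -0.0, -1.0]]
force: [0.3, -0.3, -0.4]
opening: 1.001
finger_force: 0.0
```

Emit:
jog_arm([
  [0,0,0,0,0,0],
  [0,0,0,0,0,0],
  [0,0,0,0,0,0],
  [0,0,0,0,0,0],
  [0,0,0,0,0,0],
], gripper=1)

```text
time: 10.12
position: [631.9, -101.8, 58.7]
ee_rot: [[0.976, 0.216, 0.0], [0.216, -0.976, -0.0], [0.0, 0.0, -1.0]]
force: [-1.4, -0.5, 4.2]
opening: 0.139
finger_force: 58.5
```

```bash
python3 -c "
from h import *
st();to(26,48,55)"
```

```text
t 10.125 fix [ 25.55 -29.44] z 58.69 F [-1.46 -0.22] 4.17 open 0.13933175223270428 ff 58.453375697135925 rot [ 0.0003 -0.0003 -0.    ]
shift [  0.4 -77.4   3.7] turn [ 0.0003 -0.0003 -0.    ]
```

Emit:
jog_arm([
  [0,-3,0,0,0,0],
  [0,-8,0,0,0,0],
  [0,-15,0,0,0,0],
  [0,-22,0,0,0,0],
  [0,-30,0,0,0,0],
])

```text
time: 10.75
position: [625.5, -72.6, 58.7]
ee_rot: [[0.977, 0.215, 0.001], [0.215, -0.977, -0.001], [0.001, 0.001, -1.0]]
force: [-0.4, -2.2, 5.7]
opening: 0.14
finger_force: 58.7
```

Emit:
jog_arm([
  [0,-8,0,0,0,0],
  [0,-16,0,0,0,0],
  [0,-24,0,0,0,0],
  [0,-31,0,0,0,0],
  [0,-37,0,0,0,0],
])

```text
time: 11.38
position: [617.4, -36.2, 58.7]
ee_rot: [[0.976, 0.216, 0.001], [0.216, -0.976, -0.0], [0.0, 0.001, -1.0]]
force: [-0.7, -1.4, 5.8]
opening: 0.138
finger_force: 58.7
```

Emit:
jog_arm([
  [0,-4,0,0,0,0],
  [0,-7,0,0,0,0],
  [0,-9,0,0,0,0],
  [0,-10.5,0,0,0,0],
  [0,-11.5,0,0,0,0],
])

```text
time: 12.0
position: [615.5, -27.4, 58.7]
ee_rot: [[0.977, 0.214, 0.001], [0.214, -0.977, -0.003], [0.001, 0.003, -1.0]]
force: [2.6, -8.5, 4.1]
opening: 0.138
finger_force: 58.7
```

```bash
python3 -c "
from h import *
st()"
```

```text
t 12.0 fix [25.58 46.81] z 58.71 F [ 0.68 -8.86] 4.12 open 0.13764541752140283 ff 58.67032170295715 rot [ 0.0029 -0.0009 -0.0016]
```

Emit:
jog_arm([
  [0,-1,0,0,0,0],
  [0,-2,0,0,0,0],
  [0,-3,0,0,0,0],
  [0,-3,0,0,0,0],
])

```text
time: 12.5
position: [615.4, -27.3, 58.7]
ee_rot: [[0.977, 0.212, 0.002], [0.212, -0.977, -0.005], [0.001, 0.006, -1.0]]
force: [4.0, -13.9, 2.1]
opening: 0.141
finger_force: 58.6
```

```bash
python3 -c "
from h import *
st()"
```

```text
t 12.5 fix [25.55 46.92] z 58.71 F [  0.91 -14.48] 2.15 open 0.14072955650682734 ff 58.64074945449829 rot [ 0.0057 -0.0013 -0.0038]
```

It's at a firm stop. I'll relax, release, retract and look.

Emit:
jog_arm([
  [0,2,0,0,0,0],
  [0,4,0,0,0,0],
  [0,4,0,0,0,0],
])

```text
time: 12.88
position: [615.5, -27.4, 58.7]
ee_rot: [[0.977, 0.215, 0.001], [0.215, -0.977, -0.001], [0.001, 0.002, -1.0]]
force: [0.8, -5.3, 5.0]
opening: 0.141
finger_force: 59.0
```

Emit:
jog_arm([
  [0,0,0,0,0,0],
  [0,0,0,0,0,0],
  [0,0,0,0,0,0],
  [0,0,0,0,0,0],
  [0,0,-2,0,0,0],
], gripper=-1)

```text
time: 13.5
position: [614.9, -25.9, 60.2]
ee_rot: [[0.976, 0.216, -0.0], [0.216, -0.976, 0.0], [-0.0, -0.0, -1.0]]
force: [0.4, -0.3, -1.1]
opening: 1.002
finger_force: 0.0
```

Emit:
jog_arm([
  [0,0,-20,0,0,0],
  [0,0,-55,0,0,0],
  [0,0,-100,0,0,0],
  [0,20,-130,0,0,0],
  [0,60,-150,0,0,0],
])

```text
time: 14.12
position: [628.7, -82.9, 212.6]
ee_rot: [[0.976, 0.22, 0.002], [0.22, -0.976, 0.001], [0.003, -0.001, -1.0]]
force: [0.7, -0.8, -0.5]
opening: 1.004
finger_force: 0.0
```

Emit:
jog_arm([
  [-15,50,0,0,0,0],
  [-30,100,0,0,0,0],
  [-45,150,0,0,0,0],
  [-60,200,0,0,0,0],
  [-75,250,0,0,0,0],
])

```text
time: 14.75
position: [608.5, -346.4, 210.5]
ee_rot: [[0.976, 0.216, 0.0], [0.216, -0.976, 0.0], [0.0, 0.0, -1.0]]
force: [1.8, 0.6, 0.1]
opening: 1.002
finger_force: 0.0
```

```bash
python3 - <<'E'
from m import *
st()
f=eyes.grab_frame('top')
for k,v in measure(f).items():print(k,v)
r=measure(f)['red'];print('pin',fx(r[2]))
im=f['pixels'];cv2.imwrite('pics/top5.png',cv2.resize(im[170:330,280:480],None,fx=4,fy=3.75,interpolation=cv2.INTER_CUBIC)[:600,:800])
# post top: depth points within z 68..80 over fixture
P=[];
for v in range(180,260):
  for u in range(300,420):
    p=pd(f,u,v)
    if 70<p[2]<80:P.append(np.r_[fx(p),u,v])
P=np.array(P);print('post',len(P),P.mean(0).round(1),P.min(0).round(1),P.max(0).round(1))
f0=np.load('top.npy',allow_pickle=True).item()
P=[np.r_[fx(pd(f0,u,v)),u,v] for v in range(180,260) for u in range(300,420) if 70<pd(f0,u,v)[2]<80];print('post0',len(P),np.mean(P,0).round(1))
E
```

```text
t 14.75 fix [ -50.14 -263.2 ] z 210.53 F [1.88 0.19] 0.1 open 1.0024984571131574 ff 0.0 rot [ 0.     -0.0003  0.0002]
deck ((573.5188598632812, -48.720001220703125), (232.6892852783203, 216.69805908203125), 12.477534294128418)
box [[436.5, 31.899999618530273], [483.29998779296875, -179.60000610351562], [710.5, -129.39999389648438], [663.7000122070312, 82.19999694824219]]
red ([359, 276, 6, 7, 33], [361.3, 278.9], [496.1, -55.9, 54.0], [494.4, -54.6, 68.6])
yel ([354, 292, 15, 4, 23], [361.0, 293.5], [471.6, -59.0, 12.0], [471.2, -58.6, 16.8])
blue ([303, 193, 53, 39, 806], [329.6, 213.7], [631.1, 6.5, 26.0], [629.9, 6.6, 30.8])
pin [-97.13318687  44.72900633]
post 41 [ 25.3  49.2 346.5 216.3] [ 18.6  42.4 343.  213. ] [ 32.1  55.7 350.  220. ]
post0 41 [ 24.9 -28.5 385.6 209. ]
```

View pics/top5.png

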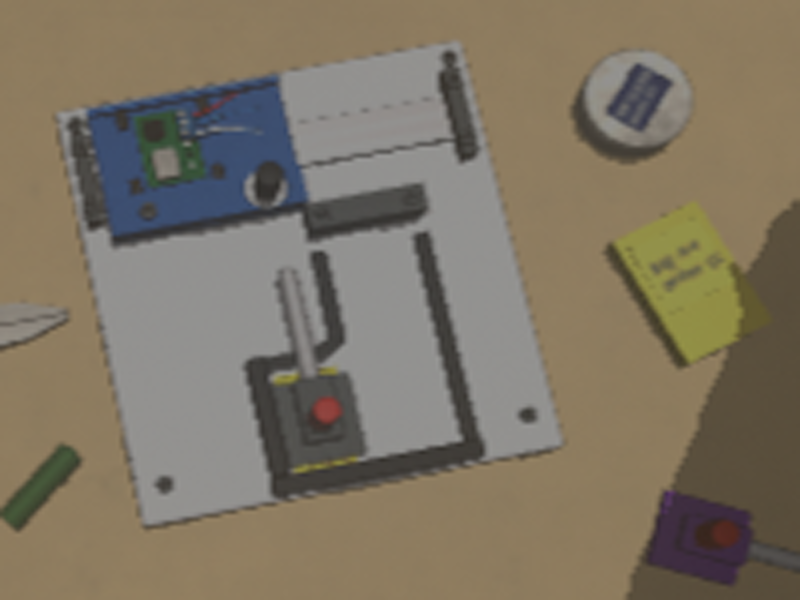

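The top crop shows the pin home in the notch, with a yellow sliver in front of and behind the shoe and the shoe against the end stop. The carriage is at the far stop (post moved 77.7 mm of 78), the board is still in its nest, and the neighbouring things are unmoved.

```bash
python3 -c "
from rig import arm
print(arm.finish_job())"
```

```text
the job is handed in; nothing more can be done
None
```

The job is handed in at about 15 s: the pin sits flat and home in the notch, then the carriage was slid to its other end stop (77.7 mm measured of 78), the board is still on it, and nothing around the fixture moved.

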